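# Check the gap of a parallel-plate cell with a gauge blade

### The arm

A 6-joint arm with a two-finger parallel gripper is mounted at the origin on a cart in front of the work surface, level with it; the furniture and walls round the work are solid. World frame = base frame: x ahead of the robot, y to its left, z up, the work surface at z = 0. Lengths are in m, angles in degrees, forces in N, time in s.
With the tool pointing down it reaches from about 0.3 to 0.75 m from the base axis. Payload 8.5 kg.
Tool frame: the origin (TCP) lies on the centre line of the jaws, within the pads' length; the fingertips stand 19 mm ahead of it and the grasp point (between the pads) is the TCP; z points along the fingers, x is the direction in which the jaws open and shut, and the axes are right-handed (so a half turn about z gives the same grasp; the last joint's range is limited). The gripper opens to 85 mm and grips with 20 to 120 N. Pads are 22 mm wide; open, the fingers measure 114 mm over their backs; the gripper's body (76 mm by 85 mm) begins 54 mm behind the grasp point. The pads swing forward as they close: fully open they stand 13 mm farther back than shut.
Start: joints at [59.628, 21.807, 74.336, -0, 83.858, -12.336], TCP at [0.17, 0.523, 0.25] pointing down, gripper open.
Joint ranges: [-178.18, 178.18], [-50.72, 133.34], [12.68, 142.11], [-81.47, 261.47], [9.98, 163.14], [-165.26, 165.26]. Speed limits (degrees/s): [136.94, 136.94, 180, 180, 180, 180].

### API

Orientations are given as a 3x3 rotation matrix whose columns are the frame's x, y, z axes.
In Python, from rig import env, cams, order gives the robot as it stands.
- The arm moves only by the tool step_arm, never from a script. Its argument "steps" is a list of rows, each an object with "xyz": the shift along the tool's x, y, z normalised to -1 to 1, where 1 is 0.04 m, a list of three; "turn": the turn, a rotation vector about the tool's x, y, z normalised to -1 to 1, where 1 is 0.08 rad, a list of three; "gripper": the gripper command: -1 is shut, 1 is fully open, values between are in proportion. A call has 1 to 20 rows; each row shifts and turns the commanded pose from where the row before left it, along the tool's axes as they then stand; what a row does not reach is not made up. A row lasts 1/12 s, in which the tool goes at most 41.7 mm and 7.16 degrees, less where a joint would pass 70% of its speed; a pose out of reach is approached as far as the arm can. A call with a number of a shift or a turn outside -1 to 1 is refused whole. A call with a gripper value outside its range is refused whole. The fingers move at their own pace and stop on an object; "squeeze" is the grip in N (left out, the last holds). Time passes only in rows, so rows that do not move let the fingers close. It gives the time, the measured TCP pose, the force and the opening at its end, in the units of the state.
- env.observe(): the state, without advancing time (a new reading comes with each control period).
- cams.get_image(name): name is "scene" or "top"; returns (picture, depth): 400x640x3 uint8, red, green, blue; 400x640 float32, m along the optical axis (not along the pixel's ray), 0 where there is no reading.
- cams.camera_info(name): a dict with "fx", "fy", "cx", "cy" (pixels), "extrinsics" (4x4, takes a point from camera to world coordinates). Camera axes: x right, y down, z forward; pixel columns grow to the right and rows downward; lengths in m; the calibration is good to about 2 mm. A picture is of the moment at which its call begins. camera_info takes no time and is no camera call.
- order.close_job(): hands the job in, once; it reports no verdict.
The state is a dict: "time_s": time; "q": joint angles; "qvel": joint speeds; "joint_efforts": joint torques, N m; "position": TCP position; "tool_rot": TCP orientation; "ft_force": force on the tool from outside, world axes, zero at the start; "wrist_torque": the same for the moment, N m; "grip_width": finger opening in m.
Only numpy, scipy, OpenCV 4.12 (cv2) and the standard library are available. Lean on these libraries where they do the work, as an engineer would, in place of code of your own. Each camera call takes 0.05 s, during which the arm holds its last target. There are 200 camera calls.

### The job

First slide the red transport-lock knob on the parallel-plate cell all the way to its end stop, so that its black bridge no longer covers the yellow-marked part of the gap. Then take the gauge blade with the orange handle out of its stand and push it straight down between the two sprung plates at the yellow marks, upright and in line with the gap, until it drags between them and the red line on the blade is level with the plates' top edges. Finish while still gripping the gauge and holding it still at that depth; leave the blue-handled gauge and the other things on the desk alone.

Things in the scene. Friction and masses are not known exactly. Their poses are not given: they have to be found in the camera images.
- cell: Parallel-plate cell, fixed: grey base 96 x 140 x 12 mm (y = -56 to 84), two aluminium side rails (tops 61 mm up), two upright sprung steel plates between them (tops 60 mm up). Origin on the desk, midway between the plates. The gap runs along its y, from y = -46 to 74 mm; x points across the gap; z up.
- gap_top (a point): The probing place: the middle of the gap between the two yellow marks on the rails, at the height of the plates' top edges (60 mm above the desk, y = -16 mm in the cell's frame); axes as the cell's.
- plate_far: Steel plate on the cell's +x side, 12 x 120 mm; origin as the cell's at rest. Both plates are sprung towards each other, 1.5 mm apart at rest; each yields up to 4 mm along the cell's x (2.4 N to start, 1.2 N more per mm). Their top edges slope in over the upper 9 mm from a mouth 12 mm wide, so a blade spreads them.
- plate_near: The spring-loaded steel plate on the cell's -x side, likewise; it slides along the cell's -x when spread.
- lock (a joint): Transport lock, a sliding bridge over both plates: 0 = locked, covering the probing place; 0.055 m = at its end stop, probing place free. It slides along the cell's +y; stiff, about 2 N, and stays where it is left. It starts between 0 and 0.012.
- lock_grip (a point): Point on the red knob of the transport lock, an upright bar 16 x 16 mm, from 67.5 to 99.5 mm above the desk, on the black bridge (84 x 20 x 5 mm, from 62.5 to 67.5 mm above the desk). The point lies in its middle, 13 mm below its top; it moves with the lock; axes as the cell's.
- stand: Grey stand block 60 x 120 x 58 mm, fixed; origin under its centre. Two slots 30 mm either side of the centre along its y axis hold the two gauges upright; either gauge may be in either slot. The slots are 7 x 28 mm and run through, long side along the stand's y.
- gauge: The gauge to use: steel blade 5 mm thick (its x) and 26 wide (y), 52 long with rounded end; above it an orange handle 14 thick (x), 34 wide (y), 45 high; 97 mm tall in all, about 90 g. Origin at the middle of the blade's lower end, z up. It stands in a slot, handle shoulder on the stand's top, lower end 6 mm above the desk.
- gauge_line (a point): The red line round the blade, 30 mm above the blade's lower end.
- gauge_handle (a point): The middle of the orange handle, 74.5 mm above the blade's lower end.
- spare_gauge: A gauge of the same form with a blue handle and a 3 mm blade; to be left in its slot. Origin at the middle of the blade's lower end.
- petri: Bystander: petri dish, 62 mm across, 15 mm high; origin under its centre.
- fuses: Bystander: small orange-lidded box 29 x 45 x 18 mm; origin under its centre.
Not all that is in view belongs to the job. Leave any white look-alike of the gauge alone.

How it is judged:
By the outcome, as a careful person would: the job done as asked, in the order asked, and still so for the second after the job is handed in, while the arm keeps its last pose, push and grip.
It also fails if it takes over 51 s, if anything falls off the work surface, if the arm or the gripper's body presses on something with over 40 N, if the wrist force passes 120 N, or if a joint passes its speed limit or range.

## Working session

There is one attempt and no reset: what is moved stays moved. The work goes in short steps, Python scripts to look and compute and a tool call to move; the robot and the scene stay as the last step left them, time stands still between calls to the robot, and variables do not carry over. Pictures are saved under pics/ and viewed, about 8 in all and at most 12, crops included, and the job is handed in when it is done.

Besides the shell and the picture viewer there is one more tool, called after "Call:" by a JSON object that holds its "api" and its "payload". step_arm: Moves the arm, as the interface text tells. Scaled input: -1 to 1 covers 0.04 m each way for a shift and 0.08 rad each way for a turn. Its arguments: {"type":"object","properties":{"steps":{"type":"array"},"squeeze":{"type":"number"}},"required":["steps"]}

```bash
mkdir -p pics; ls
python3 - <<'E'
from rig import env,cams,order
import cv2,numpy as np
s=env.observe();print(s['time_s'],s['position'],s['tool_rot'])
for n in('scene','top'):
    im,d=cams.get_image(n);cv2.imwrite(f'pics/{n}0.png',im[:,:,::-1]);np.savez(f'{n}0.npz',im=im,d=d)
    c=cams.camera_info(n);print(n,c)
E
```

```text
pics
0.0 [0.17015171 0.52271853 0.24970857] [[ 3.09662320e-01  9.50846297e-01 -7.52625168e-04]
 [ 9.50845452e-01 -3.09663078e-01 -1.30551057e-03]
 [-1.47440012e-03 -3.11362787e-04 -9.99998865e-01]]
scene {'fx': 364.73822861358065, 'fy': 364.73822861358065, 'cx': 323.84735463390115, 'cy': 204.2547143321945, 'extrinsics': array([[ 0.58682489, -0.52427157,  0.61707039,  0.06032292],
       [-0.809708  , -0.3828544 ,  0.44474201, -0.21578111],
       [ 0.00308252, -0.76063252, -0.64917538,  0.63706485],
       [ 0.        ,  0.        ,  0.        ,  1.        ]])}
top {'fx': 382.8457342836256, 'fy': 382.8457342836256, 'cx': 316.96021769256913, 'cy': 199.40187658239105, 'extrinsics': array([[ 9.85296932e-03, -9.96507322e-01,  8.29221132e-02,
         5.02638121e-01],
       [-9.99951169e-01, -9.75591990e-03,  1.57548540e-03,
         1.47295895e-01],
       [-7.61001242e-04, -8.29335872e-02, -9.96554786e-01,
         9.36093770e-01],
       [ 0.00000000e+00,  0.00000000e+00,  0.00000000e+00,
         1.00000000e+00]])}
```

View pics/scene0.png

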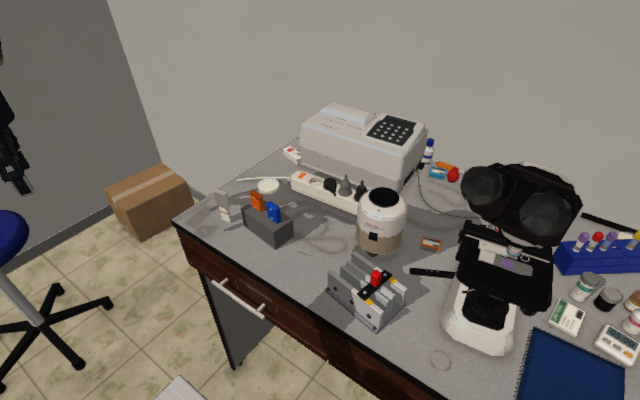

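View pics/top0.png

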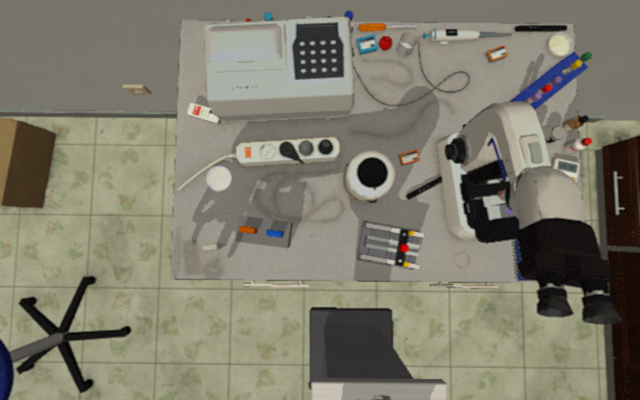

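The scene view shows the cell at (368,290) with the red knob at (376,277), and the stand at (268,225). The top view shows the cell at (391,245) and the stand at (265,232).

These could be taken for the gauge:
- Orange handle in the stand: scene (257,200), top (248,230). This is my choice.
- Blue spare in the stand: scene (273,211).
- White look-alike: scene (222,205), top (210,247).
- Orange screwdriver: top (372,27).

Next I'll take a close crop of both views and the first measurements.

```bash
cat > h.py <<'E'
import numpy as np,cv2
from rig import env,cams,order
def ray(n,u,v):
    c=cams.camera_info(n);E=np.array(c['extrinsics'])
    return E[:3,3],E[:3,:3]@np.array([(u-c['cx'])/c['fx'],(v-c['cy'])/c['fy'],1])
def onz(n,u,v,z):
    o,r=ray(n,u,v);return o+r*(z-o[2])/r[2]
def proj(n,p):
    c=cams.camera_info(n);E=np.array(c['extrinsics']);q=E[:3,:3].T@(np.asarray(p)-E[:3,3])
    return np.array([c['fx']*q[0]/q[2]+c['cx'],c['fy']*q[1]/q[2]+c['cy']])
def tri(a,b):
    # a=(name,u,v)
    A=np.zeros((3,3));y=np.zeros(3)
    for n,u,v in(a,b):
        o,r=ray(n,u,v);r/=np.linalg.norm(r);P=np.eye(3)-np.outer(r,r);A+=P;y+=P@o
    return np.linalg.solve(A,y)
def mask(im,col):
    h=cv2.cvtColor(im,cv2.COLOR_RGB2HSV).astype(int);H,S,V=h[...,0],h[...,1],h[...,2]
    return {'red':((H<5)|(H>174))&(S>170)&(V>90),'orange':(H>=5)&(H<15)&(S>170)&(V>90),
     'blue':(H>100)&(H<125)&(S>150)&(V>70),'yellow':(H>18)&(H<33)&(S>120)&(V>100)}[col]
def blobs(im,col,box,mn=4):
    u0,v0,u1,v1=box;m=np.zeros(im.shape[:2],np.uint8);m[v0:v1,u0:u1]=mask(im,col)[v0:v1,u0:u1]
    n,l,s,c=cv2.connectedComponentsWithStats(m)
    return [(s[i][:5].tolist(),c[i].round(2)) for i in range(1,n) if s[i][4]>=mn]
def crop(im,box,w,h):
    u0,v0,u1,v1=box;return cv2.resize(im[v0:v1,u0:u1],(w,h),interpolation=cv2.INTER_CUBIC)[:,:,::-1]
E
python3 - <<'E'
from h import *
S=np.load('scene0.npz');T=np.load('top0.npz')
bs={'sc':(320,240,420,340),'ss':(205,175,305,250),'tc':(350,210,435,280),'ts':(195,205,300,265)}
a=np.hstack([crop(S['im'],(320,245,420,335),400,300),crop(S['im'],(205,180,305,255),400,300)])
b=np.hstack([crop(T['im'],(350,213,430,273),400,300),crop(T['im'],(195,205,303,286),400,300)])
cv2.imwrite('pics/crops.png',np.vstack([a,b]))
for c in('orange','blue','red','yellow'):
    print(c,'S',blobs(S['im'],c,(205,175,420,340)));print(c,'T',blobs(T['im'],c,(195,205,435,280)))
E
```

```text
orange S [([299, 175, 5, 3, 11], array([300.73, 175.91])), ([250, 191, 14, 21, 188], array([256.71, 200.51]))]
orange T [([240, 226, 16, 8, 93], array([247.43, 229.53]))]
blue S [([266, 202, 15, 21, 204], array([273.35, 211.73]))]
blue T [([267, 230, 16, 7, 89], array([274.35, 233.03]))]
red S [([370, 270, 12, 17, 137], array([375.31, 278.08]))]
red T [([399, 244, 9, 8, 59], array([403.29, 247.73]))]
yellow S [([389, 277, 8, 6, 31], array([392.52, 279.77])), ([364, 298, 10, 8, 40], array([368.65, 301.45]))]
yellow T [([408, 231, 6, 5, 27], array([410.59, 232.93])), ([403, 262, 6, 5, 28], array([405.68, 264.  ]))]
```

View pics/crops.png

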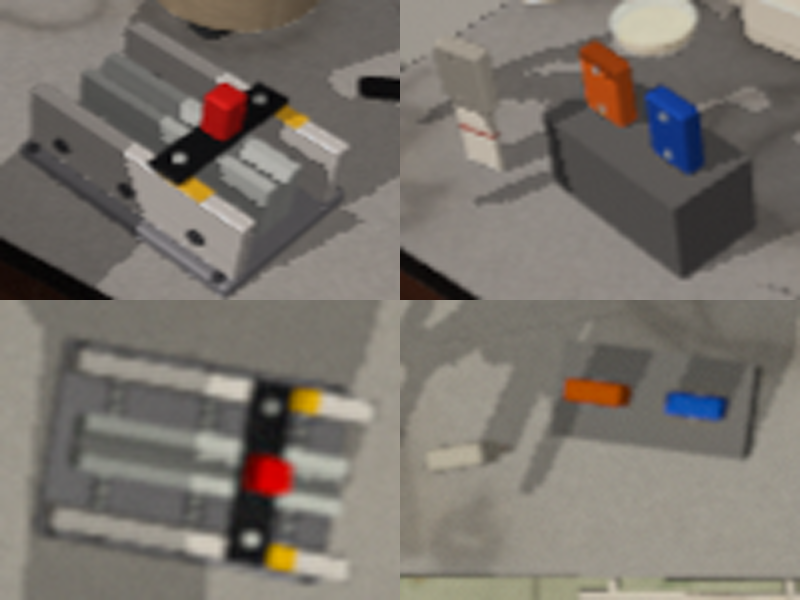

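The crops confirm the choice: the orange gauge stands in the far-left slot of the stand, with blue beside it and the white look-alike outside the stand. The bridge half covers the yellow marks. The cell's +y points left in the top image.

```bash
cat >> h.py <<'E'
def two(a,b):
    ra=tri(('scene',*a),('top',*b));return ra.round(4)
E
python3 - <<'E'
from h import *
S=np.load('scene0.npz');T=np.load('top0.npz')
f=[393,279.5];print('yel', two((392.52,279.77),(410.59,232.93)), two((368.65,301.45),(405.68,264)))
for n,p in(('top',(410.59,232.93)),('top',(405.68,264)),('scene',(392.52,279.77)),('scene',(368.65,301.45))): print(n,onz(n,*p,.061).round(4))
print('knob',two((375.31,278.08),(403.29,247.73)));print('gauge',two((256.71,200.51),(247.43,229.53)));print('blue',two((273.35,211.73),(274.35,233.03)))
# min area rects in top
for c,b,z in(('orange',(235,220,262,240),.1),('blue',(262,222,290,242),.1),('red',(395,240,412,256),.095)):
    m=np.zeros((400,640),np.uint8);m[b[1]:b[3],b[0]:b[2]]=mask(T['im'],c)[b[1]:b[3],b[0]:b[2]]
    r=cv2.minAreaRect(np.argwhere(m)[:,::-1].astype(np.float32));print(c,r,onz('top',*r[0],z).round(4))
# depth points
def pts(n,D):
    c=cams.camera_info(n);E=np.array(c['extrinsics']);v,u=np.mgrid[:400,:640]
    P=np.stack([(u-c['cx'])/c['fx']*D,(v-c['cy'])/c['fy']*D,D],-1)
    return P@E[:3,:3].T+E[:3,3]
P=pts('top',T['d'])
# stand top by height
for nm,b,zl,zh in(('standtop',(225,205,300,260),.05,.065),('orange',(235,218,262,242),.092,.115),('blue',(262,220,292,245),.092,.115),('base',(350,213,430,273),.008,.02),('rails',(350,213,430,273),.055,.065),('knob',(395,238,412,258),.09,.11)):
    q=P[b[1]:b[3],b[0]:b[2]].reshape(-1,3);q=q[(q[:,2]>zl)&(q[:,2]<zh)]
    r=cv2.minAreaRect((q[:,:2]*1000).astype(np.float32));print(nm,len(q),r,q.mean(0).round(4))
E
```

```text
yel [ 0.5008 -0.0644  0.0636] [ 0.4307 -0.0524  0.0636]
top [ 0.5009 -0.0652  0.061 ]
top [ 0.4308 -0.0534  0.061 ]
scene [ 0.5027 -0.0635  0.061 ]
scene [ 0.432  -0.0512  0.061 ]
knob [ 0.4681 -0.0424  0.0861]
gauge [0.5054 0.3023 0.0812]
blue [0.498  0.2423 0.0823]
orange ((247.49388122558594, 229.55487060546875), (15.46041488647461, 5.852870941162109), 6.34019136428833) [0.5048 0.2992 0.1   ]
blue ((274.4200134277344, 233.05999755859375), (15.273507118225098, 5.656854629516602), 8.130102157592773) [0.4978 0.2404 0.1   ]
red ((403.0, 247.5), (7.0, 8.0), 90.0) [ 0.4692 -0.0401  0.095 ]
standtop 1155 ((501.0817565917969, 272.88677978515625), (120.7430191040039, 59.99312210083008), 83.0856704711914) [0.501  0.2713 0.058 ]
orange 104 ((504.4055480957031, 301.6949462890625), (32.924320220947266, 14.343732833862305), 83.4258041381836) [0.5045 0.3012 0.102 ]
blue 102 ((497.7436828613281, 242.46441650390625), (33.7332649230957, 14.063227653503418), 82.28627014160156) [0.4975 0.2419 0.1024]
base 882 ((471.9521179199219, -22.5135498046875), (140.3865509033203, 95.6684799194336), 80.3102035522461) [ 0.4738 -0.0115  0.0121]
rails 832 ((471.96014404296875, -22.267745971679688), (135.6658477783203, 82.20259094238281), 80.53889465332031) [ 0.4722 -0.0183  0.0603]
knob 57 ((468.81182861328125, -40.976600646972656), (16.194936752319336, 15.316023826599121), 79.50613403320312) [ 0.4689 -0.0407  0.0988]
```

```bash
cat >> h.py <<'E'
def go(tgt,yaw):
    s=env.observe();R=np.array(s['tool_rot']);d=R.T@(np.asarray(tgt)-s['position'])
    y=np.radians(yaw);c,n=np.cos(y),np.sin(y);G=np.array([[c,n,0],[n,-c,0],[0,0,-1]])
    w=cv2.Rodrigues(R.T@G)[0].ravel();d2=G.T@(np.asarray(tgt)-s['position'])
    print('t',s['time_s'],'pos',np.round(s['position'],4),'F',np.round(s['ft_force'],1),'w',s['grip_width'])
    print('turn units',(w/.08).round(2),'shift now',(d/.04).round(3),'shift after turn',(d2/.04).round(3))
E
python3 - <<'E'
from h import *
T=np.load('top0.npz');c=cams.camera_info('top');E=np.array(c['extrinsics']);v,u=np.mgrid[:400,:640];D=T['d']
P=np.stack([(u-c['cx'])/c['fx']*D,(v-c['cy'])/c['fy']*D,D],-1)@E[:3,:3].T+E[:3,3]
q=P[145:205,340:400].reshape(-1,3);q=q[q[:,2]>.03];print('pot',q.min(0),q.max(0))
q=P[210:285,200:220].reshape(-1,3);q=q[q[:,2]>.03];print('white',q.min(0),q.max(0))
q=P[125:285,180:430].reshape(-1,3);print('zmax',q.max(0))
go([.4689,-.041,.15],-9.55)
E
```

```text
pot [ 0.50263812 -0.01679639  0.03015984] [0.67913608 0.14729589 0.93609377]
white [0.45725761 0.14729589 0.06279928] [0.50263812 0.40055232 0.93609377]
zmax [0.77021043 0.77524685 0.93609377]
t 0.1 pos [0.1702 0.5228 0.2498] F [0.5 0.5 0.3] w 0.0858274779600554
turn units [1.000e-02 2.000e-02 1.778e+01] shift now [-11.086  11.466   2.506] shift after turn [ 9.703 12.66   2.495]
```

Run:
```python
from h import *
T=np.load('top0.npz');c=cams.camera_info('top');E=np.array(c['extrinsics']);v,u=np.mgrid[:400,:640];D=T['d']
P=np.stack([(u-c['cx'])/c['fx']*D,(v-c['cy'])/c['fy']*D,D],-1)@E[:3,:3].T+E[:3,3]
P[D==0]=0
for b in((340,145,400,205),(195,235,225,260)):
    q=P[b[1]:b[3],b[0]:b[2]].reshape(-1,3);q=q[q[:,2]>.03];print(q.min(0).round(3),q.max(0).round(3),np.percentile(q[:,0],5))
```

```text
[ 0.568 -0.017  0.03 ] [0.679 0.089 0.147] 0.577976398210943
[0.457 0.367 0.03 ] [0.475 0.401 0.101] 0.45957217734549477
```

Call:
{"api": "step_arm", "payload": {"steps": [{"xyz": [0, 0, 0], "turn": [0, 0, 0.9], "gripper": 1}, {"xyz": [0, 0, 0], "turn": [0, 0, 0.9], "gripper": 1}, {"xyz": [0, 0, 0], "turn": [0, 0, 0.9], "gripper": 1}, {"xyz": [0, 0, 0], "turn": [0, 0, 0.9], "gripper": 1}, {"xyz": [0, 0, 0], "turn": [0, 0, 0.9], "gripper": 1}, {"xyz": [0, 0, 0], "turn": [0, 0, 0.9], "gripper": 1}, {"xyz": [0, 0, 0], "turn": [0, 0, 0.9], "gripper": 1}, {"xyz": [0, 0, 0], "turn": [0, 0, 0.9], "gripper": 1}, {"xyz": [0, 0, 0], "turn": [0, 0, 0.9], "gripper": 1}, {"xyz": [0, 0, 0], "turn": [0, 0, 0.9], "gripper": 1}, {"xyz": [0, 0, 0], "turn": [0, 0, 0.9], "gripper": 1}, {"xyz": [0, 0, 0], "turn": [0, 0, 0.9], "gripper": 1}, {"xyz": [0, 0, 0], "turn": [0, 0, 0.9], "gripper": 1}, {"xyz": [0, 0, 0], "turn": [0, 0, 0.9], "gripper": 1}, {"xyz": [0, 0, 0], "turn": [0, 0, 0.9], "gripper": 1}, {"xyz": [0, 0, 0], "turn": [0, 0, 0.9], "gripper": 1}, {"xyz": [0, 0, 0], "turn": [0, 0, 0.9], "gripper": 1}, {"xyz": [0, 0, 0], "turn": [0, 0, 0.9], "gripper": 1}, {"xyz": [0, 0, 0], "turn": [0, 0, 0.9], "gripper": 1}, {"xyz": [0, 0, 0], "turn": [0, 0, 0.68], "gripper": 1}]}}

```text
time_s: 1.77
position: [0.1702, 0.5228, 0.2499]
tool_rot: [[0.986, -0.169, -0.0], [-0.169, -0.986, -0.001], [-0.0, 0.001, -1.0]]
ft_force: [-0.1, -0.4, 0.2]
grip_width: 0.0853
```

Call:
{"api": "step_arm", "payload": {"steps": [{"xyz": [0.5, 0.7, 0], "turn": [0, 0, 0], "gripper": 1}, {"xyz": [0.5, 0.7, 0], "turn": [0, 0, 0], "gripper": 1}, {"xyz": [0.5, 0.7, 0], "turn": [0, 0, 0], "gripper": 1}, {"xyz": [0.5, 0.7, 0], "turn": [0, 0, 0], "gripper": 1}, {"xyz": [0.5, 0.7, 0], "turn": [0, 0, 0], "gripper": 1}, {"xyz": [0.5, 0.7, 0], "turn": [0, 0, 0], "gripper": 1}, {"xyz": [0.5, 0.7, 0], "turn": [0, 0, 0], "gripper": 1}, {"xyz": [0.5, 0.7, 0], "turn": [0, 0, 0], "gripper": 1}, {"xyz": [0.5, 0.7, 0], "turn": [0, 0, 0], "gripper": 1}, {"xyz": [0.5, 0.7, 0], "turn": [0, 0, 0], "gripper": 1}, {"xyz": [0.5, 0.7, 0], "turn": [0, 0, 0], "gripper": 1}, {"xyz": [0.5, 0.7, 0], "turn": [0, 0, 0], "gripper": 1}, {"xyz": [0.5, 0.7, 0], "turn": [0, 0, 0], "gripper": 1}, {"xyz": [0.5, 0.7, 0], "turn": [0, 0, 0], "gripper": 1}, {"xyz": [0.5, 0.6, 0], "turn": [0, 0, 0], "gripper": 1}, {"xyz": [0.5, 0.5, 0], "turn": [0, 0, 0], "gripper": 1}, {"xyz": [0.5, 0.5, 0], "turn": [0, 0, 0], "gripper": 1}, {"xyz": [0.5, 0.5, 0], "turn": [0, 0, 0], "gripper": 1}, {"xyz": [0.5, 0.5, 0], "turn": [0, 0, 0], "gripper": 1}, {"xyz": [0.2, 0.26, 0], "turn": [0, 0, 0], "gripper": 1}]}}

```text
time_s: 3.43
position: [0.4704, -0.0431, 0.2498]
tool_rot: [[0.986, -0.167, -0.0], [-0.167, -0.986, -0.0], [-0.0, 0.0, -1.0]]
ft_force: [-0.5, 0.6, -0.3]
grip_width: 0.0851
```

```bash
python3 -c "
from h import *
go([.4689,-.041,.0905],-9.55)"
```

```text
t 3.4333 pos [ 0.4704 -0.0431  0.2498] F [-0.5  0.6 -0.3] w 0.08513889722999542
turn units [ 0.    0.   -0.02] shift now [-0.046 -0.046  3.983] shift after turn [-0.047 -0.045  3.983]
```

Call:
{"api": "step_arm", "payload": {"squeeze": 40, "steps": [{"xyz": [-0.05, -0.05, 0.7], "turn": [0, 0, 0], "gripper": 1}, {"xyz": [0, 0, 0.7], "turn": [0, 0, 0], "gripper": 1}, {"xyz": [0, 0, 0.7], "turn": [0, 0, 0], "gripper": 1}, {"xyz": [0, 0, 0.7], "turn": [0, 0, 0], "gripper": 1}, {"xyz": [0, 0, 0.6], "turn": [0, 0, 0], "gripper": 1}, {"xyz": [0, 0, 0.4], "turn": [0, 0, 0], "gripper": 1}, {"xyz": [0, 0, 0.18], "turn": [0, 0, 0], "gripper": 1}, {"xyz": [0, 0, 0], "turn": [0, 0, 0], "gripper": 1}, {"xyz": [0, 0, 0], "turn": [0, 0, 0], "gripper": -1}, {"xyz": [0, 0, 0], "turn": [0, 0, 0], "gripper": -1}, {"xyz": [0, 0, 0], "turn": [0, 0, 0], "gripper": -1}, {"xyz": [0, 0, 0], "turn": [0, 0, 0], "gripper": -1}, {"xyz": [0, 0, 0], "turn": [0, 0, 0], "gripper": -1}, {"xyz": [0, 0, 0], "turn": [0, 0, 0], "gripper": -1}, {"xyz": [0, 0, 0], "turn": [0, 0, 0], "gripper": -1}, {"xyz": [0, 0, 0], "turn": [0, 0, 0], "gripper": -1}, {"xyz": [0, 0, 0], "turn": [0, 0, 0], "gripper": -1}, {"xyz": [0, 0, 0], "turn": [0, 0, 0], "gripper": -1}]}}

```text
time_s: 4.93
position: [0.4699, -0.0391, 0.0921]
tool_rot: [[0.986, -0.166, 0.006], [-0.166, -0.986, -0.002], [0.007, 0.001, -1.0]]
ft_force: [8.0, -0.4, -0.5]
grip_width: 0.0148
```

Call:
{"api": "step_arm", "payload": {"steps": [{"xyz": [0.03, -0.1, 0], "turn": [0, 0, 0], "gripper": -1}, {"xyz": [0, -0.15, 0], "turn": [0, 0, 0], "gripper": -1}, {"xyz": [0, -0.15, 0], "turn": [0, 0, 0], "gripper": -1}, {"xyz": [0, -0.15, 0], "turn": [0, 0, 0], "gripper": -1}, {"xyz": [0, -0.15, 0], "turn": [0, 0, 0], "gripper": -1}, {"xyz": [0, -0.15, 0], "turn": [0, 0, 0], "gripper": -1}, {"xyz": [0, -0.1, 0], "turn": [0, 0, 0], "gripper": -1}, {"xyz": [0, 0, 0], "turn": [0, 0, 0], "gripper": -1}]}}

```text
time_s: 5.6
position: [0.4764, -0.0008, 0.0921]
tool_rot: [[0.986, -0.165, 0.004], [-0.165, -0.986, -0.001], [0.004, -0.0, -1.0]]
ft_force: [5.1, 1.5, 5.3]
grip_width: 0.0148
```

Call:
{"api": "step_arm", "payload": {"steps": [{"xyz": [0, -0.1, 0], "turn": [0, 0, 0], "gripper": -1}, {"xyz": [0, -0.05, 0], "turn": [0, 0, 0], "gripper": -1}, {"xyz": [0, 0, 0], "turn": [0, 0, 0], "gripper": -1}]}}

```text
time_s: 5.85
position: [0.4774, 0.0048, 0.0921]
tool_rot: [[0.986, -0.165, 0.004], [-0.165, -0.986, -0.001], [0.004, 0.0, -1.0]]
ft_force: [4.5, 0.4, 6.2]
grip_width: 0.015
```

Call:
{"api": "step_arm", "payload": {"steps": [{"xyz": [0, -0.06, 0], "turn": [0, 0, 0], "gripper": -1}, {"xyz": [0, -0.06, 0], "turn": [0, 0, 0], "gripper": -1}, {"xyz": [0, 0, 0], "turn": [0, 0, 0], "gripper": -1}]}}

```text
time_s: 6.1
position: [0.4778, 0.0075, 0.092]
tool_rot: [[0.986, -0.165, 0.003], [-0.165, -0.986, -0.005], [0.004, 0.005, -1.0]]
ft_force: [0.1, -15.6, 6.4]
grip_width: 0.0149
```

The y force rose to about −16 N, so the lock is at its stop. I'll release it, rise and look.

Call:
{"api": "step_arm", "payload": {"steps": [{"xyz": [0, 0, 0], "turn": [0, 0, 0], "gripper": 1}, {"xyz": [0, 0, 0], "turn": [0, 0, 0], "gripper": 1}, {"xyz": [0, 0, 0], "turn": [0, 0, 0], "gripper": 1}, {"xyz": [0, 0, 0], "turn": [0, 0, 0], "gripper": 1}, {"xyz": [0, 0, 0], "turn": [0, 0, 0], "gripper": 1}, {"xyz": [0, 0, 0], "turn": [0, 0, 0], "gripper": 1}, {"xyz": [0, 0, -0.6], "turn": [0, 0, 0], "gripper": 1}, {"xyz": [0, 0, -0.6], "turn": [0, 0, 0], "gripper": 1}, {"xyz": [0, 0, -0.6], "turn": [0, 0, 0], "gripper": 1}, {"xyz": [0, 0, -0.6], "turn": [0, 0, 0], "gripper": 1}, {"xyz": [0, 0, -0.6], "turn": [0, 0, 0], "gripper": 1}, {"xyz": [0, 0, -0.6], "turn": [0, 0, 0], "gripper": 1}]}}

```text
time_s: 7.1
position: [0.4764, 0.0097, 0.2363]
tool_rot: [[0.986, -0.166, -0.0], [-0.166, -0.986, 0.0], [-0.0, -0.0, -1.0]]
ft_force: [0.1, 0.6, -0.1]
grip_width: 0.0855
```

```bash
python3 -c "
from h import *
go([.5045,.3015,.2],-6.8)"
```

```text
t 7.1 pos [0.4764 0.0097 0.2363] F [ 0.1  0.6 -0.1] w 0.08553711872556798
turn units [-0.   0.  -0.6] shift now [-0.514 -7.311  0.909] shift after turn [-0.166 -7.327  0.908]
```

Call:
{"api": "step_arm", "payload": {"steps": [{"xyz": [0, 0, 0], "turn": [0, 0, -0.58], "gripper": 1}, {"xyz": [-0.02, -0.6, 0], "turn": [0, 0, 0], "gripper": 1}, {"xyz": [-0.02, -0.7, 0], "turn": [0, 0, 0], "gripper": 1}, {"xyz": [-0.02, -0.7, 0], "turn": [0, 0, 0], "gripper": 1}, {"xyz": [-0.02, -0.7, 0], "turn": [0, 0, 0], "gripper": 1}, {"xyz": [-0.02, -0.7, 0], "turn": [0, 0, 0], "gripper": 1}, {"xyz": [-0.02, -0.7, 0], "turn": [0, 0, 0], "gripper": 1}, {"xyz": [-0.02, -0.7, 0], "turn": [0, 0, 0], "gripper": 1}, {"xyz": [-0.02, -0.7, 0], "turn": [0, 0, 0], "gripper": 1}, {"xyz": [0, -0.7, 0], "turn": [0, 0, 0], "gripper": 1}, {"xyz": [0, -0.6, 0], "turn": [0, 0, 0], "gripper": 1}, {"xyz": [0, -0.52, 0], "turn": [0, 0, 0], "gripper": 1}, {"xyz": [0, 0, 0], "turn": [0, 0, 0], "gripper": 1}]}}

```text
time_s: 8.18
position: [0.505, 0.304, 0.2345]
tool_rot: [[0.993, -0.117, -0.001], [-0.117, -0.993, 0.001], [-0.001, -0.001, -1.0]]
ft_force: [-0.4, 0.4, -1.7]
grip_width: 0.0855
```

Run:
```python
from h import *
go([.5045,.3015,.084],-6.9)
S,ds=cams.get_image('scene');T,D=cams.get_image('top')
cv2.imwrite('pics/after_lock.png',np.vstack([np.hstack([crop(S,(320,245,420,335),400,300),crop(T,(350,213,430,273),400,300)]),np.hstack([crop(S,(205,150,305,225),400,300),crop(T,(195,205,303,286),400,300)])]))
for c in('red','yellow'): print(c,blobs(S,c,(320,240,420,340)),blobs(T,c,(350,205,435,280)))
c=cams.camera_info('top');E=np.array(c['extrinsics']);v,u=np.mgrid[:400,:640]
P=np.stack([(u-c['cx'])/c['fx']*D,(v-c['cy'])/c['fy']*D,D],-1)@E[:3,:3].T+E[:3,3]
m=mask(T,'yellow')
for b in((395,225,420,245),(395,255,420,272)):
    q=P[b[1]:b[3],b[0]:b[2]][m[b[1]:b[3],b[0]:b[2]]];print('yel',len(q),q.mean(0).round(4),((q.min(0)+q.max(0))/2).round(4))
q=P[213:273,350:430].reshape(-1,3)
for zl,zh in((.008,.02),(.09,.11),(.062,.075)):
    r=q[(q[:,2]>zl)&(q[:,2]<zh)];print(len(r),cv2.minAreaRect((r[:,:2]*1000).astype(np.float32)) if len(r) else '')
```

```text
t 8.1833 pos [0.505  0.304  0.2345] F [-0.4  0.4 -1.7] w 0.08553824188880883
turn units [-0.01  0.01  0.04] shift now [-3.000e-03  6.700e-02  3.764e+00] shift after turn [-0.005  0.064  3.764]
red [([352, 257, 11, 16, 123], array([356.84, 264.39]))] [([379, 240, 8, 9, 57], array([382.47, 243.93]))]
yellow [([384, 274, 13, 9, 58], array([390.28, 278.03])), ([360, 294, 14, 12, 71], array([366.42, 299.59]))] [([403, 229, 11, 7, 58], array([407.95, 232.14])), ([398, 261, 11, 6, 56], array([403. , 263.5]))]
yel 58 [ 0.5027 -0.0602  0.0569] [ 0.5031 -0.0602  0.0382]
yel 56 [ 0.4331 -0.0442  0.0753] [0.4644 0.0416 0.4839]
885 ((471.99652099609375, -22.377517700195312), (140.25900268554688, 95.75897216796875), 80.4306640625)
54 ((477.4637756347656, 5.053016662597656), (15.174455642700195, 15.331342697143555), 0.0003627314872574061)
457 ((471.6665344238281, -21.3673095703125), (132.44837951660156, 83.38421630859375), 79.43782043457031)
```

View pics/after_lock.png

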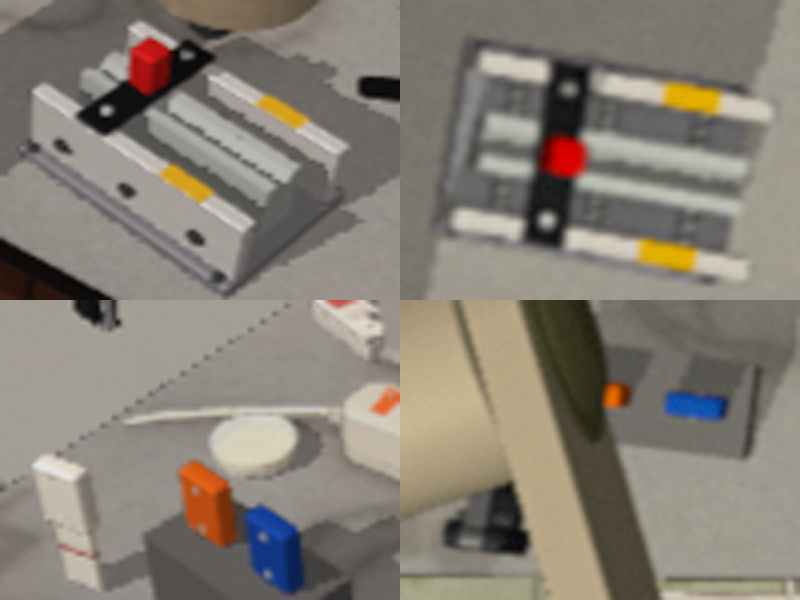

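The lock is at the far end, with the knob at top (382,244), and both yellow marks are fully exposed at top (408,232) and (403,263.5). The arm hides part of the stand in the top view, so I'll check where the gripper projects, using numbers only.

Run:
```python
from h import *
print(proj('scene',[.505,.304,.2345]),proj('top',[.505,.304,.2345]))
a=onz('top',407.95,232.14,.061);b=onz('top',403,263.5,.061);print(a,b,(a+b)/2,np.degrees(np.arctan2(*(a-b)[[1,0]])))
a=onz('scene',390.28,278.03,.061);b=onz('scene',366.42,299.59,.061);print(a,b,(a+b)/2,np.degrees(np.arctan2(*(a-b)[[1,0]])))
y=np.radians(80.4);print('from base',np.array([472,-22.4])-30*np.array([np.cos(y),np.sin(y)]))
im,_=cams.get_image('scene');cv2.imwrite('pics/grip.png',crop(im,(180,100,300,240),600,600))
```

```text
[247.19758415 144.36326104] [231.51768193 229.11771135]
[ 0.50268165 -0.05923568  0.061     ] [ 0.43188995 -0.04734619  0.061     ] [ 0.4672858  -0.05329093  0.061     ] -9.533868204153784
[ 0.50390027 -0.0579766   0.061     ] [ 0.43311482 -0.04576671  0.061     ] [ 0.46850755 -0.05187166  0.061     ] -9.786732130065117
from base [466.9969376  -51.97988111]
```

View pics/grip.png

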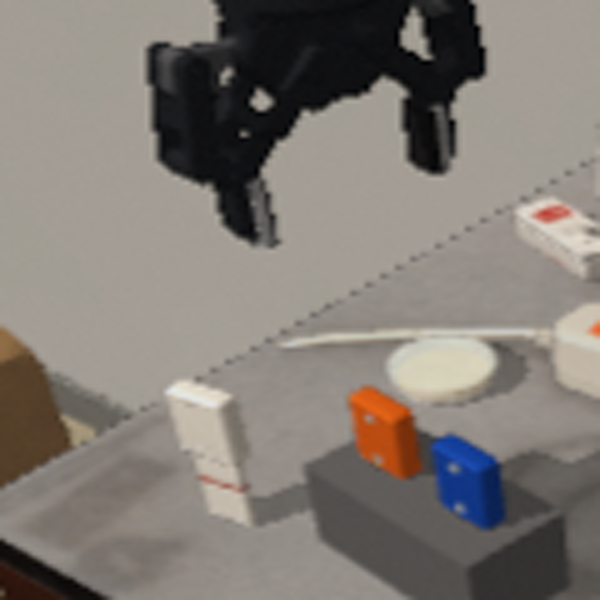

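The scene crop shows the gripper centred near (249,141), as projected, straddling the line over the orange handle. The white look-alike is clear of the fingers. I'll descend and grip.

Call:
{"api": "step_arm", "payload": {"squeeze": 60, "steps": [{"xyz": [0, 0.06, 0.6], "turn": [0, 0, 0], "gripper": 1}, {"xyz": [0, 0, 0.6], "turn": [0, 0, 0], "gripper": 1}, {"xyz": [0, 0, 0.6], "turn": [0, 0, 0], "gripper": 1}, {"xyz": [0, 0, 0.6], "turn": [0, 0, 0], "gripper": 1}, {"xyz": [0, 0, 0.6], "turn": [0, 0, 0], "gripper": 1}, {"xyz": [0, 0, 0.5], "turn": [0, 0, 0], "gripper": 1}, {"xyz": [0, 0, 0.25], "turn": [0, 0, 0], "gripper": 1}, {"xyz": [0, 0, 0], "turn": [0, 0, 0], "gripper": 1}, {"xyz": [0, 0, 0], "turn": [0, 0, 0], "gripper": 1}]}}

```text
time_s: 9.08
position: [0.5054, 0.2981, 0.0857]
tool_rot: [[0.993, -0.12, 0.0], [-0.12, -0.993, 0.0], [0.0, -0.0, -1.0]]
ft_force: [0.4, 0.1, -0.1]
grip_width: 0.0855
```

```bash
python3 -c "
from h import *
go([.5045,.3015,.084],-6.9)"
```

```text
t 9.0833 pos [0.5054 0.2981 0.0857] F [ 0.4  0.1 -0.1] w 0.08550771987024332
turn units [-0. -0. -0.] shift now [-0.034 -0.081  0.043] shift after turn [-0.034 -0.081  0.043]
```

Call:
{"api": "step_arm", "payload": {"steps": [{"xyz": [-0.03, -0.06, 0.04], "turn": [0, 0, 0], "gripper": 1}, {"xyz": [0, 0, 0], "turn": [0, 0, 0], "gripper": 1}]}}

```text
time_s: 9.25
position: [0.5046, 0.3015, 0.0847]
tool_rot: [[0.993, -0.12, 0.002], [-0.12, -0.993, 0.001], [0.002, -0.001, -1.0]]
ft_force: [-0.2, 0.2, -0.0]
grip_width: 0.0853
```

Call:
{"api": "step_arm", "payload": {"steps": [{"xyz": [0, 0, 0], "turn": [0, 0, 0], "gripper": 1}]}}

```text
time_s: 9.33
position: [0.5045, 0.3014, 0.0845]
tool_rot: [[0.993, -0.119, 0.002], [-0.119, -0.993, 0.001], [0.002, -0.001, -1.0]]
ft_force: [-0.0, 0.1, -1.3]
grip_width: 0.0855
```

Call:
{"api": "step_arm", "payload": {"squeeze": 60, "steps": [{"xyz": [0, 0, 0], "turn": [0, 0, 0], "gripper": -1}, {"xyz": [0, 0, 0], "turn": [0, 0, 0], "gripper": -1}, {"xyz": [0, 0, 0], "turn": [0, 0, 0], "gripper": -1}, {"xyz": [0, 0, 0], "turn": [0, 0, 0], "gripper": -1}, {"xyz": [0, 0, 0], "turn": [0, 0, 0], "gripper": -1}, {"xyz": [0, 0, 0], "turn": [0, 0, 0], "gripper": -1}, {"xyz": [0, 0, 0], "turn": [0, 0, 0], "gripper": -1}, {"xyz": [0, 0, 0], "turn": [0, 0, 0], "gripper": -1}, {"xyz": [0, 0, 0], "turn": [0, 0, 0], "gripper": -1}, {"xyz": [0, 0, 0], "turn": [0, 0, 0], "gripper": -1}, {"xyz": [0, 0, 0], "turn": [0, 0, 0], "gripper": -1}]}}

```text
time_s: 10.25
position: [0.5042, 0.3011, 0.0836]
tool_rot: [[0.993, -0.12, 0.0], [-0.12, -0.993, 0.0], [0.0, -0.0, -1.0]]
ft_force: [1.1, 0.1, 1.7]
grip_width: 0.0133
```

Call:
{"api": "step_arm", "payload": {"steps": [{"xyz": [0, 0, -0.2], "turn": [0, 0, 0], "gripper": -1}, {"xyz": [0, 0, -0.4], "turn": [0, 0, 0], "gripper": -1}, {"xyz": [0, 0, -0.5], "turn": [0, 0, 0], "gripper": -1}, {"xyz": [0, 0, -0.5], "turn": [0, 0, 0], "gripper": -1}, {"xyz": [0, 0, -0.6], "turn": [0, 0, 0], "gripper": -1}, {"xyz": [0, 0, -0.6], "turn": [0, 0, 0], "gripper": -1}, {"xyz": [0, 0, -0.6], "turn": [0, 0, 0], "gripper": -1}, {"xyz": [0, 0, -0.5], "turn": [0, 0, 0], "gripper": -1}, {"xyz": [0, 0, -0.2], "turn": [0, 0, 0], "gripper": -1}, {"xyz": [0, 0, 0], "turn": [0, 0, 0], "gripper": -1}, {"xyz": [0, 0, 0], "turn": [0, 0, 0], "gripper": -1}]}}

```text
time_s: 11.17
position: [0.5038, 0.301, 0.2467]
tool_rot: [[0.993, -0.12, -0.001], [-0.12, -0.993, -0.0], [-0.001, 0.001, -1.0]]
ft_force: [-0.3, 0.1, -0.6]
grip_width: 0.0132
```

```bash
python3 -c "
from h import *
go([.4672,-.0521,.2],-9.6)"
```

```text
t 11.1667 pos [0.5038 0.301  0.2467] F [-0.3  0.1 -0.6] w 0.013242459197128914
turn units [0.01 0.01 0.59] shift now [0.149 8.873 1.172] shift after turn [0.57  8.857 1.168]
```

Call:
{"api": "step_arm", "payload": {"steps": [{"xyz": [0, 0, 0], "turn": [0, 0, 0.59], "gripper": -1}, {"xyz": [0.03, 0.4, 0], "turn": [0, 0, 0], "gripper": -1}, {"xyz": [0.03, 0.6, 0], "turn": [0, 0, 0], "gripper": -1}, {"xyz": [0.03, 0.7, 0], "turn": [0, 0, 0], "gripper": -1}, {"xyz": [0.04, 0.7, 0], "turn": [0, 0, 0], "gripper": -1}, {"xyz": [0.04, 0.7, 0], "turn": [0, 0, 0], "gripper": -1}, {"xyz": [0.04, 0.7, 0], "turn": [0, 0, 0], "gripper": -1}, {"xyz": [0.04, 0.7, 0], "turn": [0, 0, 0], "gripper": -1}, {"xyz": [0.04, 0.7, 0], "turn": [0, 0, 0], "gripper": -1}, {"xyz": [0.04, 0.7, 0], "turn": [0, 0, 0], "gripper": -1}, {"xyz": [0.04, 0.7, 0], "turn": [0, 0, 0], "gripper": -1}, {"xyz": [0.05, 0.7, 0], "turn": [0, 0, 0], "gripper": -1}, {"xyz": [0.05, 0.6, 0], "turn": [0, 0, 0], "gripper": -1}, {"xyz": [0.05, 0.5, 0], "turn": [0, 0, 0], "gripper": -1}, {"xyz": [0.05, 0.3, 0], "turn": [0, 0, 0], "gripper": -1}, {"xyz": [0, 0.16, 0], "turn": [0, 0, 0], "gripper": -1}, {"xyz": [0, 0, 0], "turn": [0, 0, 0], "gripper": -1}, {"xyz": [0, 0, 0], "turn": [0, 0, 0], "gripper": -1}]}}

```text
time_s: 12.67
position: [0.4674, -0.0517, 0.2468]
tool_rot: [[0.986, -0.167, -0.002], [-0.167, -0.986, 0.001], [-0.002, -0.001, -1.0]]
ft_force: [0.2, 0.0, -1.9]
grip_width: 0.0135
```

Run:
```python
from h import *
go([.4672,-.0521,.2],-9.6)
im,_=cams.get_image('scene');T,_=cams.get_image('top')
p=env.observe()['position'];u,v=proj('scene',p).astype(int);print(u,v)
for dz,n in((-.009,'handle mid'),(-.0535,'line'),(-.0835+.005,'end')): print(n,proj('scene',p+[0,0,dz]))
cv2.imwrite('pics/over.png',crop(im,(300,190,430,340),520,600))
for c in('red','orange'): print(c,blobs(im,c,(300,160,430,340),2))
```

```text
t 12.6667 pos [ 0.4674 -0.0517  0.2468] F [ 0.2  0.  -1.9] w 0.01352528075172747
turn units [-0.01  0.02  0.  ] shift now [-1.000e-03  1.100e-02  1.169e+00] shift after turn [-0.003  0.011  1.169]
389 216
handle mid [389.20886563 221.10596971]
line [386.04325883 240.47463553]
end [384.39249455 250.57478498]
red [([352, 257, 11, 16, 131], array([356.82, 264.44]))]
orange [([300, 173, 5, 5, 13], array([301.69, 175.15])), ([385, 203, 5, 4, 12], array([386.83, 204.25])), ([391, 209, 10, 25, 128], array([396.08, 220.79])), ([379, 218, 1, 3, 3], array([379., 219.])), ([423, 237, 2, 1, 2], array([423.5, 237. ])), ([421, 244, 9, 3, 13], array([425.15, 244.92]))]
```

View pics/over.png

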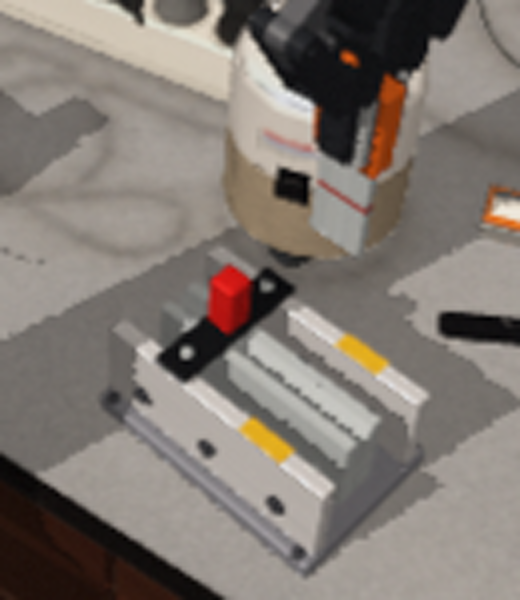

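The gauge hangs upright over the cell, with its red line at scene (386,239), close to the prediction. Its wide face is parallel to the gap. I'll lower it.

Call:
{"api": "step_arm", "payload": {"squeeze": 80, "steps": [{"xyz": [0, 0, 0.4], "turn": [0, 0, 0], "gripper": -1}, {"xyz": [0, 0, 0.5], "turn": [0, 0, 0], "gripper": -1}, {"xyz": [0, 0, 0.5], "turn": [0, 0, 0], "gripper": -1}, {"xyz": [0, 0, 0.4], "turn": [0, 0, 0], "gripper": -1}, {"xyz": [0, 0, 0.3], "turn": [0, 0, 0], "gripper": -1}, {"xyz": [0, 0, 0], "turn": [0, 0, 0], "gripper": -1}, {"xyz": [0, 0, 0], "turn": [0, 0, 0], "gripper": -1}]}}

```text
time_s: 13.35
position: [0.4677, -0.0515, 0.1635]
tool_rot: [[0.986, -0.165, -0.001], [-0.165, -0.986, 0.0], [-0.001, -0.0, -1.0]]
ft_force: [0.1, 0.0, -0.1]
grip_width: 0.0131
```

Run:
```python
from h import *
go([.4672,-.0521,.1076],-9.6)
im,_=cams.get_image('scene');T,_=cams.get_image('top')
cv2.imwrite('pics/near.png',np.hstack([crop(im,(330,215,410,315),400,500),crop(T,(365,215,429,295),400,500)]))
```

```text
t 13.35 pos [ 0.4677 -0.0515  0.1635] F [ 0.1  0.  -0.1] w 0.013144559449214777
turn units [-0.    0.01  0.02] shift now [-0.008  0.017  1.397] shift after turn [-0.009  0.017  1.397]
```

View pics/near.png

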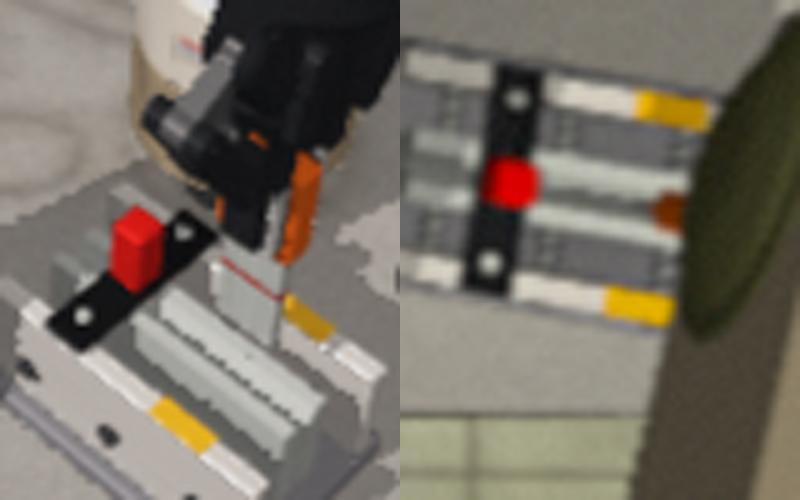

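The scene crop shows the blade above the gap between the marks, and the top crop shows the handle end on the gap line. I'll insert it in slow steps.

Call:
{"api": "step_arm", "payload": {"steps": [{"xyz": [0, 0.02, 0.2], "turn": [0, 0, 0], "gripper": -1}, {"xyz": [0, 0, 0.2], "turn": [0, 0, 0], "gripper": -1}, {"xyz": [0, 0, 0.15], "turn": [0, 0, 0], "gripper": -1}, {"xyz": [0, 0, 0.1], "turn": [0, 0, 0], "gripper": -1}, {"xyz": [0, 0, 0.1], "turn": [0, 0, 0], "gripper": -1}, {"xyz": [0, 0, 0.1], "turn": [0, 0, 0], "gripper": -1}, {"xyz": [0, 0, 0], "turn": [0, 0, 0], "gripper": -1}, {"xyz": [0, 0, 0], "turn": [0, 0, 0], "gripper": -1}]}}

```text
time_s: 14.12
position: [0.4676, -0.0529, 0.1295]
tool_rot: [[0.986, -0.166, 0.0], [-0.166, -0.986, 0.0], [0.0, -0.0, -1.0]]
ft_force: [0.7, -0.2, -1.6]
grip_width: 0.0129
```

Call:
{"api": "step_arm", "payload": {"steps": [{"xyz": [0, 0, 0.06], "turn": [0, 0, 0], "gripper": -1}, {"xyz": [0, 0, 0.06], "turn": [0, 0, 0], "gripper": -1}, {"xyz": [0, 0, 0.06], "turn": [0, 0, 0], "gripper": -1}, {"xyz": [0, 0, 0], "turn": [0, 0, 0], "gripper": -1}, {"xyz": [0, 0, 0], "turn": [0, 0, 0], "gripper": -1}]}}

```text
time_s: 14.53
position: [0.4676, -0.053, 0.1224]
tool_rot: [[0.986, -0.166, 0.0], [-0.166, -0.986, -0.0], [0.0, 0.0, -1.0]]
ft_force: [-0.0, 0.2, 0.1]
grip_width: 0.013
```

Call:
{"api": "step_arm", "payload": {"steps": [{"xyz": [0, 0, 0.06], "turn": [0, 0, 0], "gripper": -1}, {"xyz": [0, 0, 0.06], "turn": [0, 0, 0], "gripper": -1}]}}

```text
time_s: 14.7
position: [0.4677, -0.053, 0.1176]
tool_rot: [[0.986, -0.166, 0.001], [-0.166, -0.986, -0.0], [0.001, 0.0, -1.0]]
ft_force: [-0.4, -0.6, 2.8]
grip_width: 0.0129
```

Call:
{"api": "step_arm", "payload": {"steps": [{"xyz": [0, 0, 0.06], "turn": [0, 0, 0], "gripper": -1}, {"xyz": [0, 0, 0.06], "turn": [0, 0, 0], "gripper": -1}]}}

```text
time_s: 14.87
position: [0.4677, -0.0529, 0.1125]
tool_rot: [[0.986, -0.166, 0.0], [-0.166, -0.986, -0.0], [0.0, 0.0, -1.0]]
ft_force: [0.4, -0.3, 3.6]
grip_width: 0.0128
```

Run:
```python
from h import *
go([.4672,-.0521,.1076],-9.6)
im,ds=cams.get_image('scene');cv2.imwrite('pics/in1.png',crop(im,(335,225,415,315),640,600))
```

```text
t 14.8667 pos [ 0.4677 -0.0529  0.1125] F [ 0.4 -0.3  3.6] w 0.01275121460194414
turn units [ 0. -0.  0.] shift now [-0.015 -0.019  0.124] shift after turn [-0.015 -0.019  0.124]
```

View pics/in1.png

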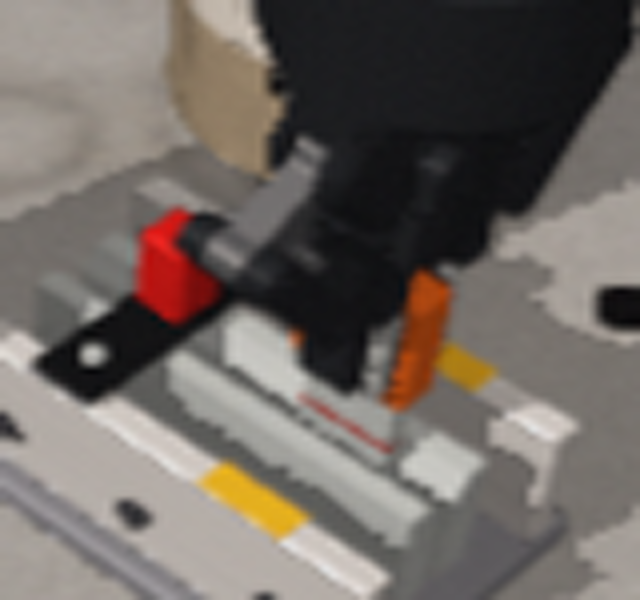

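Now in the gap and dragging (Fz 3.6 N): the blade sits between the plates, with the red line at scene (378,288) still a few mm above their tops. I'll measure the line's height.

```bash
cat >> h.py <<'E'
def lineheight(im,box):
    # thin red line on the blade's near face (cell x=-2.5 mm from the TCP axis)
    p=np.array(env.observe()['position']);y=np.radians(-9.6);xh=np.array([np.cos(y),np.sin(y),0]);f=p-.0025*xh
    h=cv2.cvtColor(im,cv2.COLOR_RGB2HSV).astype(int);u0,v0,u1,v1=box
    m=((h[...,0]<7)|(h[...,0]>170))&(h[...,1]>70);ys,xs=np.nonzero(m[v0:v1,u0:u1]);
    o=[]
    for u in np.unique(xs):
        O,r=ray('scene',u+u0,ys[xs==u].mean()+v0);O=O-np.array([.0015,0,0])
        t=xh@(f-O)/(xh@r);o.append((O+t*r))
    o=np.array(o);print('n',len(xs),'line z',o[:,2].mean().round(4),'ends',o[0].round(4),o[-1].round(4),'tcp-line',(p[2]-o[:,2].mean()).round(4))
E
python3 - <<'E'
from h import *
im,ds=cams.get_image('scene');lineheight(im,(371,282,386,294))
E
```

```text
n 11 line z 0.0629 ends [ 0.4671 -0.0392  0.0619] [ 0.4628 -0.0648  0.0682] tcp-line 0.0492
```

Call:
{"api": "step_arm", "payload": {"steps": [{"xyz": [0, 0, 0.05], "turn": [0, 0, 0], "gripper": -1}, {"xyz": [0, 0, 0.04], "turn": [0, 0, 0], "gripper": -1}, {"xyz": [0, 0, 0], "turn": [0, 0, 0], "gripper": -1}]}}

```text
time_s: 15.22
position: [0.4675, -0.0529, 0.1088]
tool_rot: [[0.986, -0.166, -0.0], [-0.166, -0.986, 0.0], [-0.0, -0.0, -1.0]]
ft_force: [0.5, -0.4, -1.4]
grip_width: 0.0127
```

Run:
```python
from h import *
go([.4672,-.0521,.1076],-9.6)
im,ds=cams.get_image('scene');cv2.imwrite('pics/in2.png',crop(im,(360,270,400,300),800,600))
h=cv2.cvtColor(im,cv2.COLOR_RGB2HSV);lineheight(im,(369,282,386,297))
p=np.array(env.observe()['position']);xh=np.array([np.cos(-.1676),np.sin(-.1676),0]);yh=np.array([-xh[1],xh[0],0])
for z in(.058,.06,.062): print(z,[proj('scene',np.r_[(p-.0025*xh+s*yh)[:2],z]+[.0015,0,0]).round(1) for s in(-.013,.013)])
```

```text
t 15.2167 pos [ 0.4675 -0.0529  0.1088] F [ 0.5 -0.4 -1.4] w 0.012661529585304712
turn units [-0.  0.  0.] shift now [-0.01  -0.019  0.031] shift after turn [-0.01  -0.019  0.031]
n 9 line z 0.0592 ends [ 0.4672 -0.0395  0.059 ] [ 0.4631 -0.0635  0.0606] tcp-line 0.0497
0.058 [array([383.6, 294.4]), array([373. , 286.4])]
0.06 [array([383.7, 293.8]), array([373.1, 285.7])]
0.062 [array([383.8, 293.1]), array([373.2, 285.1])]
```

View pics/in2.png

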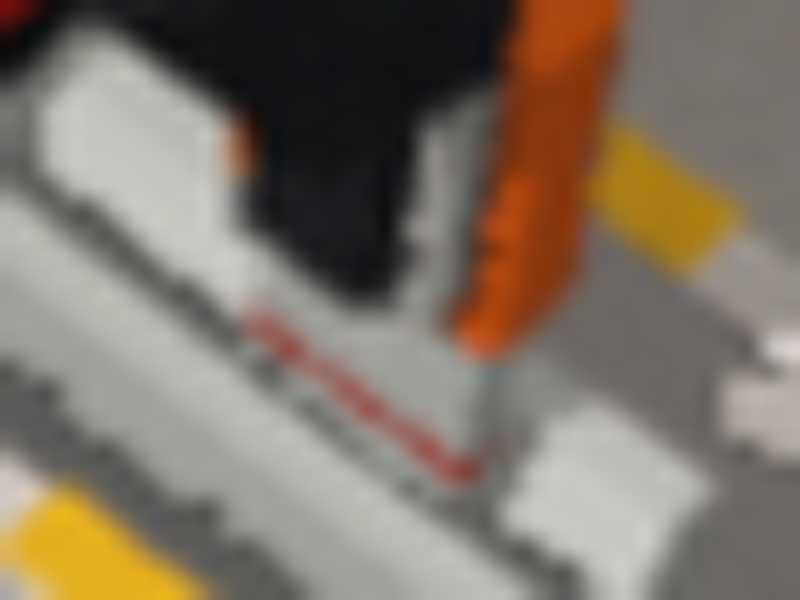

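The line is at scene (378,289). It comes out at 59–62 mm by ray, about 61 mm by kinematics, and about 61 mm by its offset from the near plate's edge. I'll go down about 1 mm more.

Call:
{"api": "step_arm", "payload": {"steps": [{"xyz": [0, 0, 0.03], "turn": [0, 0, 0], "gripper": -1}, {"xyz": [0, 0, 0], "turn": [0, 0, 0], "gripper": -1}, {"xyz": [0, 0, 0], "turn": [0, 0, 0], "gripper": -1}, {"xyz": [0, 0, 0], "turn": [0, 0, 0], "gripper": -1}]}}

```text
time_s: 15.6
position: [0.4675, -0.0529, 0.1079]
tool_rot: [[0.986, -0.166, -0.0], [-0.166, -0.986, 0.0], [-0.0, -0.0, -1.0]]
ft_force: [-1.0, -0.1, 0.2]
grip_width: 0.0131
```

Run:
```python
from h import *
go([.4672,-.0521,.1076],-9.6)
for i in range(3):
    im,ds=cams.get_image('scene');lineheight(im,(369,282,386,297));print(env.observe()['position'][2])
T,_=cams.get_image('top')
print(blobs(T,'red',(350,205,435,280)),blobs(T,'blue',(255,222,295,245)))
```

```text
t 15.6 pos [ 0.4675 -0.0529  0.1079] F [-1.  -0.1  0.2] w 0.013088717745762967
turn units [-0.  0.  0.] shift now [-0.011 -0.019  0.006] shift after turn [-0.011 -0.019  0.006]
n 11 line z 0.0579 ends [ 0.4672 -0.0396  0.0574] [ 0.4635 -0.0613  0.0584] tcp-line 0.05
0.1078593606474732
n 12 line z 0.0578 ends [ 0.4672 -0.0396  0.0575] [ 0.4635 -0.0614  0.0584] tcp-line 0.05
0.10782950425689468
n 12 line z 0.0578 ends [ 0.4672 -0.0396  0.0574] [ 0.4635 -0.0614  0.0584] tcp-line 0.0501
0.10783818423041552
[([378, 240, 9, 9, 57], array([382.4 , 243.89]))] [([267, 230, 16, 7, 89], array([274.35, 233.03]))]
```

Run:
```python
from h import *
im,D=cams.get_image('scene');c=cams.camera_info('scene');E=np.array(c['extrinsics']);v,u=np.mgrid[:400,:640]
P=np.stack([(u-c['cx'])/c['fx']*D,(v-c['cy'])/c['fy']*D,D],-1)@E[:3,:3].T+E[:3,3]
a=cv2.cvtColor(im,cv2.COLOR_RGB2LAB)[...,1].astype(float)-128
R=[]
for uu in range(373,384):
    v0=286+(uu-373)*.77;vs=np.arange(int(v0)-3,int(v0)+5);w=np.clip(a[vs,uu]-6,0,None);w[w<4]=0
    if w.sum()>0:
        q=(P[vs,uu]*w[:,None]).sum(0)/w.sum();R.append(np.r_[uu,(vs*w).sum()/w.sum(),q])
R=np.array(R);print(R.round(4));print('line z med',np.median(R[:,4]),'xyz mean',R[:,2:].mean(0))
m=mask(im,'yellow');q=P[m&(u>350)&(u<400)&(v>270)&(v<310)];q=q[abs(q[:,2]-.061)<.006];print('yellow tops z',len(q),np.median(q[:,2]),q.mean(0))
yh=np.array([.1668,.986]);xh=np.array([.986,-.1668]);o=np.array([.4696,-.0362])
cc=(P[...,:2]-o);cx=cc@xh;cy=cc@yh
s=(P[...,2]>.054)&(P[...,2]<.066)&(cy>-.046)&(cy<.02)
for nm,lo,hi in(('near plate',-.02,-.005),('far plate',.008,.02),('rail-',-.042,-.034),('rail+',.032,.042)):
    k=s&(cx>lo)&(cx<hi);z=P[...,2][k];print(nm,k.sum(),np.percentile(z,[50,80,95]).round(4) if k.sum() else '')
```

```text
[[ 3.730000e+02  2.864211e+02  4.664000e-01 -4.060000e-02  6.090000e-02]
 [ 3.740000e+02  2.872143e+02  4.672000e-01 -4.250000e-02  5.910000e-02]
 [ 3.750000e+02  2.877778e+02  4.669000e-01 -4.490000e-02  5.950000e-02]
 [ 3.760000e+02  2.887647e+02  4.661000e-01 -4.760000e-02  5.950000e-02]
 [ 3.770000e+02  2.893333e+02  4.644000e-01 -5.050000e-02  6.180000e-02]
 [ 3.780000e+02  2.901667e+02  4.646000e-01 -5.260000e-02  6.060000e-02]
 [ 3.790000e+02  2.907778e+02  4.650000e-01 -5.470000e-02  5.990000e-02]
 [ 3.800000e+02  2.917333e+02  4.642000e-01 -5.730000e-02  6.000000e-02]
 [ 3.810000e+02  2.923636e+02  4.636000e-01 -5.970000e-02  6.070000e-02]
 [ 3.820000e+02  2.930000e+02  4.631000e-01 -6.210000e-02  6.110000e-02]]
line z med 0.06033457187673366 xyz mean [ 0.4651513  -0.05123926  0.0603151 ]
yellow tops z 89 0.06031943272573448 [ 0.45554068 -0.05138175  0.0603912 ]
near plate 147 [0.0585 0.0594 0.0603]
far plate 58 [0.0586 0.0594 0.0603]
rail- 153 [0.0596 0.0606 0.0618]
rail+ 78 [0.0597 0.0606 0.0611]
```

Depth in the same image puts the line at 60.3 mm, the plate tops at about 59.5–60 mm and the rail tops at about 60.4 mm. Kinematics gives 60.2 mm. The depth is right, so I'll settle and hand in.

Call:
{"api": "step_arm", "payload": {"steps": [{"xyz": [0, 0, 0], "turn": [0, 0, 0], "gripper": -1}, {"xyz": [0, 0, 0], "turn": [0, 0, 0], "gripper": -1}, {"xyz": [0, 0, 0], "turn": [0, 0, 0], "gripper": -1}]}}

```text
time_s: 16.1
position: [0.4675, -0.0529, 0.1078]
tool_rot: [[0.986, -0.166, -0.0], [-0.166, -0.986, 0.0], [-0.0, -0.0, -1.0]]
ft_force: [-0.3, -1.0, -2.0]
grip_width: 0.0127
```

```bash
python3 -c "
from h import *
print(order.close_job())"
```

```text
the job is handed in; nothing more can be done
None
```

The job is done and handed in at about 16 s, with the gauge still gripped and held still between the plates.

- **Lock:** I slid it until the side force rose to about 16 N at the end stop. Afterwards both yellow marks were clear, and the knob stayed put. By depth it sat about 3 mm farther along than I expected for a 55 mm stop, so I relied on the force.
- **Gauge:** I took the orange gauge out of its stand and pushed it straight down at the yellow marks. It dragged at about 3.6 N on the way in.
- **Depth:** The red line's height came out at 60.2 mm from the arm's position and 60.3 mm from depth. In the same depth picture the plate tops read 59.5–60 mm, against 60 mm nominal.
- **Disagreement:** A simple ray estimate put the line lower, at about 58 mm. It hinges on a camera-offset correction, so I gave it less weight.
- **Other items:** The blue gauge was where it started when I checked near the end. I did not recheck the petri dish, fuse box or white look-alike after the insertion, but the arm kept clear of them.

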